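# Refit the control knob of the food warmer and keep it pressed

## Task

The food warmer's black control knob was washed and left in the small covered dish. Take the metal cover off the dish by its wooden knob and stand it upright on the counter beside the dish, then take out the control knob, turn it so that its D-shaped bore matches the bare D-shaped shaft of the warmer, push it fully home and press knob and shaft down against the spring, past half of its travel. Finish while still gripping the knob and holding it pressed down; leave the roll of grey tape and the order pad where they are.

Things in the scene. Friction and masses are not known exactly. Their poses are not given: they have to be found in the camera images.
- dish: white round dish, 124 mm across, 14 mm high; it does not move. Origin: centre of its underside. Inner floor 6 mm above the counter, 104 mm across. The counter is free round (0.35, 0.32). The cash box's face is at x = 0.41 m left of y = 0.33 m, the counter's near edge at x = 0.28 m; a tape dispenser (103 mm tall) stands at x 0.33 to 0.56, y 0.03 to 0.13 m.
- lid: loose hollow aluminium cover (bell) standing on the dish's inner floor over the control knob, 92 mm across, shell 50 mm high (84 mm inside width, 45 mm inside height), weighs about 150 g. Origin at the centre of its open underside, z up; to be lifted at least 40 mm straight up before it is moved sideways.
- lid_grip (a point): middle of the cover's round wooden knob: 24 mm across, 26 mm tall, from 54 to 80 mm above the cover's origin (stem 16 mm across below it); this point is 71 mm above the cover's origin.
- knob: loose black knob, 50 g, 36 mm tall, upright in the dish under the cover: skirt 50 mm across, 6 mm high, then a grip 44 mm long (x) with two flat sides 26 mm apart (y), up to the top. Origin: centre of underside; +x points to the white pointer line's end. Blind D bore from below, 18 mm deep, 1.5 mm lead-in, about 15.5 mm across, its flat on the +x side 3.6 mm off the axis; play 0.1 to 0.3 rad.
- knob_seat (a point): centre of the closed inner end of the knob's bore, on its axis, 18 mm above the knob's origin; meets shaft_tip when the knob is fully home.
- knob_pointer (a point): outer end of the white pointer line, on the knob's top edge: 22 mm along +x and 36 mm up from the knob's origin.
- warmer: fixed steel food warmer, 250 x 200 x 50 mm; grey control deck at its near (-x) side, hot plate with a black food tray at the far side. Origin: centre of its underside. The shaft stands 83 mm from it towards -x; the deck's top is 51 mm above the counter; the tray's edge is about 55 mm from the shaft axis and reaches about 103 mm above the counter.
- shaft_tip (a point): centre of the top of the bare upright brass D-shaft: 14 mm in diameter, flat 3 mm from the axis, standing 27 mm out of the deck, its top 2.5 mm tapering by 2 mm all round. z up; +x points from the axis to the flat: the knob fits when its +x (pointer) points the same way. The shaft turns only stiffly (0.2 N m).
- shaft (a joint): how far the shaft is pressed down against its spring, in m: 0 at rest, 0.006 at the stop. It starts to move at 4 N, reaches 4 mm at 8 N and the stop at 10 N. With the knob home and the shaft at the stop the knob's underside is still 3 mm clear of the deck.
- tape_grey: loose roll of grey tape, 82 mm across, 30 mm high, a bystander. Origin at the centre of its underside.
- order_pad: loose order pad, 130 x 94 x 13 mm, a bystander. Origin at the centre of its underside.

How it is judged:
By the outcome, as a careful person would: the job done as asked, in the order asked, and still so for the second after the job is handed in, while the arm keeps its last pose, push and grip.
It also fails if it takes over 50 s, if anything falls off the work surface, if the arm or the gripper's body presses on something with over 40 N, if the wrist force passes 120 N, or if a joint passes its speed limit or range.

## Robot

A 6-joint arm with a two-finger parallel gripper is mounted at the origin on a cart in front of the work surface, level with it; the furniture and walls round the work are solid. World frame = base frame: x ahead of the robot, y to its left, z up, the work surface at z = 0. Lengths are in m, angles in rad, forces in N, time in s.
With the tool pointing down it reaches from about 0.325 to 0.775 m from the base axis. Payload 9.3 kg.
Tool frame: the origin (TCP) lies at the very end of the fingers, on their centre line; the grasp point (between the pads) lies 19 mm behind it; z points along the fingers, y is the line along which they close (so a half turn about z gives the same grasp; the last joint's range is limited). The gripper opens to 85 mm and grips with 20 to 120 N. Pads are 22 mm wide; open, the fingers measure 114 mm over their backs; the gripper's body (76 mm by 85 mm) begins 54 mm behind the grasp point. The pads swing forward as they close: fully open they stand 13 mm farther back than shut.
Start: joints at [0.991, 0.259, 0.021, 1.334, 0, 1.418], TCP at [0.228, 0.501, 0.231] pointing down, gripper open.
Joint ranges: [-3.04, 3.04], [-0.91, 1.82], [-1.04, 1.36], [-1.92, 1.95], [-1.52, 1.45], [-3.14, 3.14]. Speed limits (rad/s): [2.22, 2.22, 2.79, 3.14, 3.14, 3.14].

## Interface

Orientations are given as [roll, pitch, yaw] about the fixed x, y, z axes, in that order (R = Rz(yaw) Ry(pitch) Rx(roll)).
In Python, from rig import env gives the robot as it stands. The module is installed in compiled form; this text tells all that it offers.
- The arm moves only by the tool move_arm, never from a script. Its argument "rows" is a list of rows, each a list of 5 numbers: the shift along the tool's x, y, z in cm, then the turn about the tool's z in degrees, then the finger opening in cm, from 0 to 8.54. In form: [[x, y, z, spin, hand], ...]. A call has 1 to 12 rows; each row is the pose to reach, as a shift and turn from the pose commanded when the call began, along the tool's axes at that moment; what a row does not reach only later rows make up. A row lasts 1/12 s, in which the tool goes at most 41.7 mm and 7.16 degrees, less where a joint would pass 70% of its speed; a pose out of reach is approached as far as the arm can. A call with a gripper value outside its range is refused whole. The fingers move at their own pace and stop on an object; "grip_force" is the grip in N (left out, the last holds). Time passes only in rows, so rows that repeat a pose let the fingers close. It gives the time, the measured TCP pose, the force, the opening and the grip force at its end, in the units of the state.
- env.read_state(): the state, without advancing time (a new reading comes with each control period).
- env.camera(name): name is "side" or "top"; returns (picture, depth): 480x640x3 uint8, red, green, blue; 480x640 float32, m along the optical axis (not along the pixel's ray), 0 where there is no reading.
- env.get_calibration(name): a dict with "K" (3x3 intrinsics, pixels), "rvec" (rotation vector, rad) and "tvec" (3), from world to camera coordinates, as OpenCV has them. Camera axes: x right, y down, z forward; pixel columns grow to the right and rows downward; lengths in m; the calibration is good to about 2 mm. A picture is of the moment at which its call begins. get_calibration takes no time and is no camera call.
- env.finish_job(): hands the job in; it is judged then, once.
Trained networks look in the newest picture that a camera, given by its name, has taken for a name from the list of things; names that differ only in an ending like _2 or _b are one class to them, and where a whole thing is asked for, a point or a joint stands for the part that bears it (a point fixed in the world has none). Each returns a list of dicts, best first, with "confidence" (0 to 1); they miss things now and then, are a little off and sometimes report something else, mostly with a low value. They report only what shows in the picture. A call takes as long as a camera call.
- env.find_in(query, camera): "xy" ([column, row] in pixels, amid what is visible of it).
- env.cut_out(query, camera): "region" (480x640 bool, what is visible of it) and "xy" ([column, row] in pixels, amid what is visible of it).
- env.landmark_of(query, camera): "xy" ([column, row] in pixels: a listed point, or the origin of a listed thing).
The state is a dict: "time_s": time; "joint_pos": joint angles; "qd": joint speeds; "tau": joint torques, N m; "eef_pos": TCP position; "ee_rot": TCP orientation; "ft_force": force on the tool from outside, world axes, zero at the start; "wrist_torque": the same for the moment, N m; "grip_width": finger opening in m; "finger_force": force on a finger pad.
Only numpy, scipy, OpenCV 4.12 (cv2) and the standard library are available. Lean on these libraries where they do the work, as an engineer would, in place of code of your own. Each camera call takes 0.05 s, during which the arm holds its last target. There are 200 camera calls.

## Working session

There is one attempt and no reset: what is moved stays moved. The work goes in short steps, Python scripts to look and compute and a tool call to move; the robot and the scene stay as the last step left them, time stands still between calls to the robot, and variables do not carry over. Pictures are saved under pics/ and viewed, at most 10 in all, crops included, and the job is handed in when it is done.

Besides the shell and the picture viewer there is one more tool, called after "Emit:" as a command line: name --pt "numbers of a row" for each row, then --argument value for the rest. move_arm: Moves the arm, as the interface text tells. Its arguments: {"type":"object","properties":{"rows":{"type":"array","items":{"type":"array","items":{"type":"number"}}},"grip_force":{"type":"number"}},"required":["rows"]}

```bash
mkdir -p pics
cat > h.py <<'E'
import numpy as np, cv2
from rig import env
def cal(c):
    k=env.get_calibration(c); R=cv2.Rodrigues(np.array(k["rvec"],float))[0]
    return np.array(k["K"],float),R,np.array(k["tvec"],float).ravel()
def on_z(c,xy,z):
    K,R,t=cal(c); d=R.T@np.linalg.inv(K)@np.array([xy[0],xy[1],1.]); o=-R.T@t
    return o+d*(z-o[2])/d[2]
def proj(c,p):
    K,R,t=cal(c); q=K@(R@np.array(p,float)+t); return q[:2]/q[2]
def cloud(c,depth,mask):
    K,R,t=cal(c); v,u=np.nonzero(mask&(depth>0)); z=depth[v,u]
    P=np.linalg.inv(K)@np.vstack([u*z,v*z,z]); return (R.T@(P-t[:,None])).T
def shot(c,name=None):
    im,d=env.camera(c)
    if name: cv2.imwrite("pics/"+name,im[:,:,::-1])
    return im,d
E
python3 - <<'E'
from h import *
s=env.read_state(); print({k:np.round(v,3) for k,v in s.items()})
for c in("top","side"):
    im,d=shot(c,c+"0.png")
    K,R,t=cal(c); print(c,-R.T@t)
    for q,z in(("lid_grip",.077),("lid",.006),("dish",0),("shaft_tip",.078),("warmer",0),("tape_grey",0),("order_pad",0)):
        for r in env.landmark_of(q,c)[:2]: print(c,q,round(r["confidence"],2),np.round(r["xy"]),np.round(on_z(c,r["xy"],z),3))
E
```

```text
{'time_s': np.float64(0.0), 'joint_pos': array([0.991, 0.259, 0.021, 1.334, 0.   , 1.418]), 'qd': array([ 0.   ,  0.   ,  0.001,  0.   , -0.002, -0.   ]), 'tau': array([-2.0000e-03, -5.5564e+01,  3.4453e+01,  1.4000e-02, -0.0000e+00,
       -0.0000e+00]), 'eef_pos': array([0.228, 0.5  , 0.231]), 'ee_rot': array([-3.14 , -0.   ,  2.715]), 'ft_force': array([-0.3  ,  1.072, -0.568]), 'wrist_torque': array([ 0.021, -0.044,  0.032]), 'finger_force': np.float64(0.0), 'grip_width': np.float64(0.085)}
top [ 0.3193579  -0.04625789  1.25392779]
top lid_grip 0.91 [206. 240.] [0.489 0.218 0.077]
top lid 0.97 [218. 240.] [0.498 0.206 0.006]
top lid 0.21 [410. 228.] [ 0.52  -0.244  0.006]
top shaft_tip 0.46 [408. 230.] [ 0.504 -0.226  0.078]
top warmer 0.95 [400. 203.] [ 0.581 -0.223  0.   ]
top tape_grey 0.66 [277. 190.] [0.618 0.068 0.   ]
top order_pad 0.6 [429. 301.] [ 0.351 -0.28   0.   ]
side [ 0.22645454 -0.89128114  0.58798285]
side lid_grip 0.82 [293. 210.] [0.49  0.197 0.077]
side lid 0.67 [294. 236.] [0.492 0.201 0.006]
side shaft_tip 0.49 [360. 310.] [ 0.505 -0.22   0.078]
side warmer 0.83 [403. 344.] [ 0.585 -0.231  0.   ]
side tape_grey 0.63 [361. 259.] [0.616 0.069 0.   ]
side order_pad 0.91 [276. 389.] [ 0.346 -0.286  0.   ]
```

View pics/top0.png

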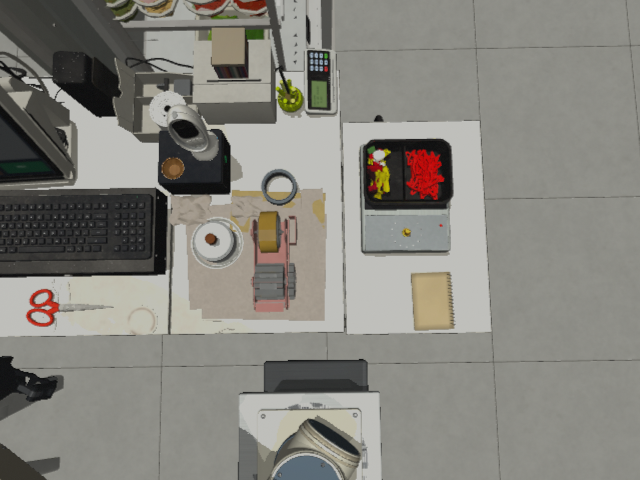

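View pics/side0.png

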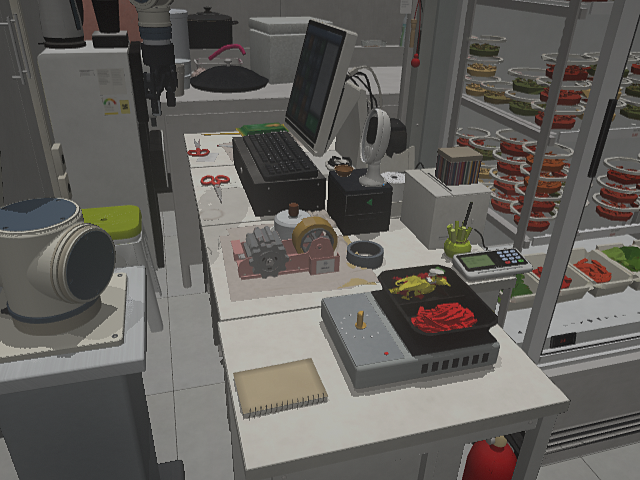

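Run:
```python
from h import *
for c in("top","side"):
    im,d=shot(c)
    for q in("lid","lid_grip","dish","shaft_tip"):
        for r in env.cut_out(q,c)[:1]:
            P=cloud(c,d,r["region"]); print(c,q,round(r["confidence"],2),np.round(r["xy"]),r["region"].sum(),np.round(np.percentile(P,[2,50,98],axis=0),3).tolist() if len(P) else 0)
            if q=="lid":
                A=P[(P[:,2]>.065)]; print("knobtop",len(A),np.round(A.mean(0),4) if len(A) else 0, np.round(P[P[:,2]>.08].mean(0),4))
    K,R,t=cal(c)
    # shaft: points near (0.504,-0.222) above deck
    P=cloud(c,d,np.ones(d.shape,bool)); m=(np.hypot(P[:,0]-.504,P[:,1]+.223)<.03)&(P[:,2]>.062)&(P[:,2]<.1); print("shaft pts",m.sum(),np.round(np.percentile(P[m],[5,50,95],axis=0),4).tolist())
im,d=shot("top"); 
crop=cv2.resize(im[200:260,378:448],None,fx=7,fy=7,interpolation=cv2.INTER_CUBIC)
im2,d=shot("side"); crop2=cv2.resize(im2[280:340,320:400],None,fx=7,fy=7,interpolation=cv2.INTER_CUBIC)
o=np.zeros((430,800,3),np.uint8); a=cv2.resize(crop,(400,343)); b=cv2.resize(crop2,(400,300)); o[:343,:400]=a;o[:300,400:]=b
cv2.imwrite("pics/shaft.png",o[:,:,::-1])
```

```text
top lid 0.96 [214. 241.] 1373 [[0.449, 0.164, 0.018], [0.487, 0.202, 0.054], [0.531, 0.247, 0.085]]
knobtop 109 [0.4902 0.2069 0.082 ] [0.4913 0.2079 0.0844]
top lid_grip 0.8 [210. 241.] 1397 [[0.448, 0.164, 0.014], [0.487, 0.202, 0.054], [0.53, 0.247, 0.085]]
top dish 0.56 [234. 252.] 602 [[0.435, 0.149, 0.001], [0.479, 0.179, 0.007], [0.55, 0.255, 0.016]]
top shaft_tip 0.17 [210. 241.] 1365 [[0.449, 0.164, 0.021], [0.488, 0.203, 0.054], [0.53, 0.247, 0.085]]
shaft pts 29 [[0.4972, -0.2312, 0.0664], [0.5018, -0.2247, 0.0742], [0.5066, -0.2203, 0.078]]
side lid 0.95 [288. 223.] 718 [[0.448, 0.165, 0.018], [0.477, 0.196, 0.054], [0.526, 0.241, 0.086]]
knobtop 106 [0.4915 0.1987 0.0782] [0.4922 0.2003 0.0847]
side lid_grip 0.67 [289. 222.] 742 [[0.447, 0.163, 0.016], [0.476, 0.196, 0.054], [0.526, 0.241, 0.085]]
shaft pts 67 [[0.4977, -0.2332, 0.0626], [0.5011, -0.2288, 0.072], [0.5078, -0.2221, 0.078]]
```

View pics/shaft.png

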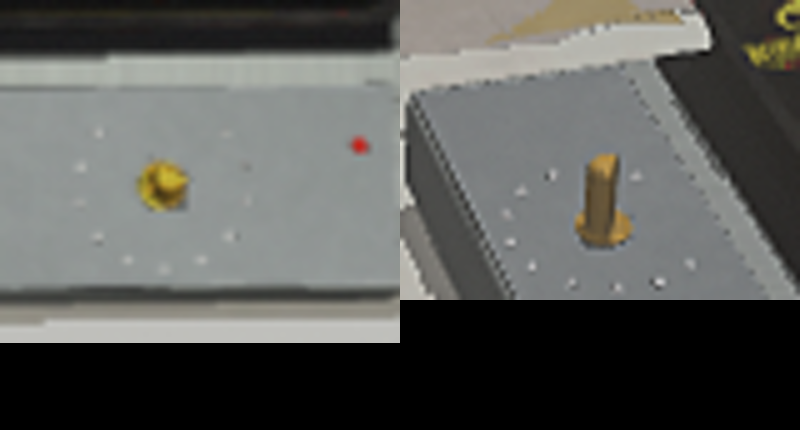

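```bash
cat >> h.py <<'E'
def tri(pts):
    # pts: {cam: xy} -> least squares ray intersection
    A=np.zeros((3,3));b=np.zeros(3)
    for c,xy in pts.items():
        K,R,t=cal(c); d=R.T@np.linalg.inv(K)@np.array([xy[0],xy[1],1.]); d/=np.linalg.norm(d); M=np.eye(3)-np.outer(d,d); A+=M; b+=M@(-R.T@t)
    return np.linalg.solve(A,b)
E
python3 - <<'E'
from h import *
S={}
B={"top":(195,225,225,255),"side":(280,195,308,222)}
pt={};ps={}
for c in("top","side"):
    im,d=shot(c); S[c]=im
    x0,y0,x1,y1=B[c]; h=im[y0:y1,x0:x1].astype(int); m=(h[:,:,0]-h[:,:,2]>35)
    v,u=np.nonzero(m); pt[c]=(u.mean()+x0,v.mean()+y0); print(c,"wood",m.sum(),pt[c],u.min()+x0,u.max()+x0,v.min()+y0,v.max()+y0)
    print(c,"f",cal(c)[0][0,0])
print("wood",tri(pt)); 
# shaft brass masks
B={"top":(395,220,418,245),"side":(350,303,372,333)}
o=[]
for c in B:
    x0,y0,x1,y1=B[c]; h=S[c][y0:y1,x0:x1].astype(int); m=(h[:,:,0]-h[:,:,2]>25)
    print(c); 
    for r in range(h.shape[0]):
        print(y0+r,' '.join('%3d'%h[r,k,0] if m[r,k] else '  .' for k in range(h.shape[1])))
    o.append(cv2.resize(S[c][y0:y1,x0:x1],(390,500),interpolation=cv2.INTER_NEAREST))
    for z in(.051,.078): print("proj",z,proj(c,(.503,-.225,z)), proj(c,(.510,-.225,z)),proj(c,(.503,-.218,z)))
cv2.imwrite("pics/sh2.png",np.hstack(o)[:,:,::-1])
E
```

```text
top wood 80 (np.float64(209.675), np.float64(238.2375)) 205 214 234 243
top f 540.6053423338393
side wood 52 (np.float64(298.59615384615387), np.float64(211.75)) 289 307 203 221
side f 527.3369268578749
wood [0.50067814 0.21213721 0.06325099]
top
220   .   .   .   .   .   .   .   .   .   .   .   .   .   .   .   .   .   .   .   .   .   .   .
221   .   .   .   .   .   .   .   .   .   .   .   .   .   .   .   .   .   .   .   .   .   .   .
222   .   .   .   .   .   .   .   .   .   .   .   .   .   .   .   .   .   .   .   .   .   .   .
223   .   .   .   .   .   .   .   .   .   .   .   .   .   .   .   .   .   .   .   .   .   .   .
224   .   .   .   .   .   .   .   .   .   .   .   .   .   .   .   .   .   .   .   .   .   .   .
225   .   .   .   .   .   .   .   .   .   .   .   .   .   .   .   .   .   .   .   .   .   .   .
226   .   .   .   .   .   .   .   .   .   .   .   .   .   .   .   .   .   .   .   .   .   .   .
227   .   .   .   .   .   .   .   .   .   .   .   .   .   .   .   .   .   .   .   .   .   .   .
228   .   .   .   .   .   .   .   .   . 149 157 154 162 155   .   .   .   .   .   .  
[... 3991 characters left out ...]
11 103 107 158 184 175 120   .   .   .   .   .   .
328   .   .   .   .   .   .   .   .  89  96  98  97 128 128   .   .   .   .   .   .   .   .
329   .   .   .   .   .   .   .   .   .   .   .   .   .   .   .   .   .   .   .   .   .   .
330   .   .   .   .   .   .   .   .   .   .   .   .   .   .   .   .   .   .   .   .   .   .
331   .   .   .   .   .   .   .   .   .   .   .   .   .   .   .   .   .   .   .   .   .   .
332   .   .   .   .   .   .   .   .   .   .   .   .   .   .   .   .   .   .   .   .   .   .
proj 0.051 [359.32996306 324.99199204] [363.24036839 324.38490273] [357.92571265 322.55360337]
proj 0.078 [360.36300092 311.84446249] [364.32914763 311.25479918] [358.9311789  309.45809557]
```

View pics/sh2.png

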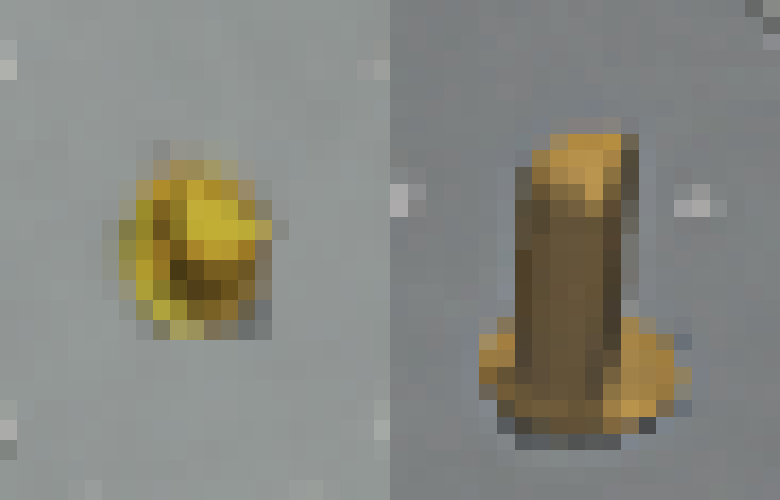

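Run:
```python
from h import *
from scipy.optimize import least_squares
def ref(im,pts,r=3):
    g=im.astype(float).mean(2); out=[]
    for x,y in pts:
        x,y=int(round(x)),int(round(y)); w=g[y-r:y+r+1,x-r:x+r+1]; w=np.clip(w-np.median(w)-12,0,None)
        if w.sum()<15: continue
        v,u=np.mgrid[y-r:y+r+1,x-r:x+r+1]; out.append(((w*u).sum()/w.sum(),(w*v).sum()/w.sum()))
    return out
T=[(98,133),(80,168),(80,203),(98,237),(128,260),(165,268),(200,260),(230,237),(248,203),(248,168),(228,133)]
Sd=[(152,174),(120,190),(107,213),(111,242),(133,266),(172,283),(217,287),(259,281),(291,264),(237,176)]
P={"top":[(378+a/5.714-.5,200+b/5.714-.5) for a,b in T],"side":[(320+a/5-.5,280+b/5-.5) for a,b in Sd]}
for c in P:
    im,_=shot(c); q=ref(im,P[c]); W=np.array([on_z(c,p,.0513)[:2] for p in q])
    f=least_squares(lambda s:np.hypot(W[:,0]-s[0],W[:,1]-s[1])-s[2],[.503,-.225,.03],loss="soft_l1",f_scale=.001)
    print(c,len(q),f.x.round(4),(f.fun*1000).round(1)); a=f.x
    print(np.degrees(np.arctan2(W[:,1]-a[1],W[:,0]-a[0])).round(0))
    K,R,t=cal(c)
    for z in(.053,.06,.065,.07,.0755,.078): print(z,proj(c,(a[0],a[1],z)).round(2), "r7px",round(7e-3*K[0,0]/(R@np.array([a[0],a[1],z])+t)[2],2))
    # luminance profile rows through shaft (side)
    if c=="side":
        for r in range(309,329,2): print(r,im[r,353:370].astype(int).tolist() if r in(317,319) else '')
```

```text
top 4 [ 0.5036 -0.2262  0.0327] [ 0.  -0.   0.1 -0. ]
[  77.  153. -155. -129.]
0.053 [406.17 231.89] r7px 3.12
0.06 [406.63 231.41] r7px 3.14
0.065 [406.96 231.06] r7px 3.15
0.07 [407.29 230.71] r7px 3.16
0.0755 [407.65 230.32] r7px 3.18
0.078 [407.82 230.14] r7px 3.18
side 10 [ 0.5043 -0.2257  0.0329] [ 0.3  0.2 -0.1 -0.1  0.3 -0.2 -0.7  0.3  0.5 -0.6]
[ 102.  128.  153. -180. -155. -128. -101.  -76.  -50.   50.]
0.053 [360.25 324.17] r7px 4.17
0.06 [360.52 320.79] r7px 4.18
0.065 [360.72 318.36] r7px 4.19
0.07 [360.91 315.92] r7px 4.21
0.0755 [361.12 313.21] r7px 4.22
0.078 [361.22 311.98] r7px 4.22
309 
311 
313 
315 
317 [[123, 126, 128], [123, 127, 129], [125, 129, 131], [129, 135, 139], [89, 78, 57], [92, 77, 53], [99, 83, 57], [101, 85, 58], [102, 85, 57], [80, 67, 47], [114, 115, 112], [129, 132, 135], [125, 127, 129], [125, 127, 129], [125, 127, 128], [125, 128, 129], [125, 129, 130]]
319 [[126, 128, 129], [125, 127, 129], [129, 132, 133], [130, 136, 141], [79, 64, 41], [92, 77, 54], [100, 84, 57], [101, 85, 58], [100, 82, 54], [73, 63, 45], [116, 116, 113], [129, 132, 135], [126, 130, 132], [125, 129, 129], [125, 128, 129], [125, 129, 130], [125, 128, 130]]
321 
323 
325 
327
```

```bash
cat >> h.py <<'E'
from scipy.spatial.transform import Rotation as Ro
def plan(p,yaw_deg=None):
    s=env.read_state(); R=Ro.from_euler("xyz",s["ee_rot"]).as_matrix(); d=R.T@(np.array(p)-s["eef_pos"])*100
    y=np.degrees(s["ee_rot"][2]); sp=0 if yaw_deg is None else -(((yaw_deg-y)+180)%360-180)
    print("move cm",d.round(2),"spin",round(sp,1),"yaw now",round(y,1),"t",s["time_s"],s["eef_pos"].round(4),"f",s["ft_force"].round(1),"g",round(float(s["grip_width"]),4))
E
python3 - <<'E'
from h import *
from scipy.optimize import least_squares
print("wood top",on_z("top",(209.675,238.24),.075))
C={}
for c in("top","side"):
    im,d=shot(c); r=env.cut_out("lid",c)[0]; P=cloud(c,d,r["region"])
    for lo,hi in((.048,.062),(.078,.095)):
        m=(P[:,2]>lo)&(P[:,2]<hi)&(np.hypot(P[:,0]-.49,P[:,1]-.205)<.06); print(c,lo,m.sum(),P[m].mean(0).round(4),P[m].min(0).round(3),P[m].max(0).round(3))
    h=im[195:260,195:310].astype(int)
im,_=shot("side"); h=im[200:218,286:302].astype(int)
for r in range(18): print(200+r,' '.join('%4d'%(x[0]-x[2]) for x in h[r]))
for p in((.488,.203),(.491,.206)): print(p,proj("side",(*p,.086)),proj("side",(*p,.06)),proj("top",(*p,.086)),proj("top",(*p,.06)))
plan((.490,.205,.13))
E
```

```text
wood top [0.49281714 0.21068298 0.075     ]
top 0.048 1079 [0.4897 0.2065 0.054 ] [0.447 0.163 0.048] [0.536 0.251 0.061]
top 0.078 92 [0.4908 0.2078 0.0844] [0.481 0.197 0.078] [0.502 0.219 0.09 ]
side 0.048 386 [0.4831 0.2009 0.0543] [0.447 0.161 0.048] [0.534 0.248 0.062]
side 0.078 57 [0.4923 0.2047 0.083 ] [0.481 0.193 0.078] [0.504 0.218 0.088]
200    2    0    4    2    3    3    1    3    1    3    2    2    3    4    3    3
201    3    2    2    1    1    1   -1   -2    0    1    1    3    2    1    2    1
202    2    2    1    1   -1    9   11   16   10   12   -4    0    2    4    3    2
203    2    2    0   14   13   30   41   52   39   38   12   15   -1    0    3    2
204    3    2    1   43   50   47   49   48   47   48   50   53    4    2    3    2
205    2    0   -1   44   46   46   45   45   47   46   47   48   17   -1    3    3
206    3    1   -1   16   27   39   40   45   43   37   31   21   11    0    1    4
207    1    2    1   16   16   14   17   18   18   15   14   15   12   -1    3    1
208    2    3    2   17   18   18   19   16   18   17   16   17   14    2  
[... 428 characters left out ...]

214   -2   -3   -5   13   18   18   17   20   19   17   15   13    0   -3   -3   -2
215   -2   -3   -5    8   14   18   16   17   18   17   14    5   -4   -2   -2   -1
216   -2   -3   -1    0   -2    2    3    6    7    2    0   -1   -2   -2   -2   -3
217   -2   -2   -1    0   -1    0    0   -1    0    0    0    0   -1   -3   -2   -3
(0.488, 0.203) [291.68841305 205.21987948] [291.667391   215.35966024] [212.069192   239.65099093] [214.52769411 241.27686467]
(0.491, 0.206) [292.64302594 204.59190905] [292.61247455 214.7112545 ] [210.71722401 238.31381384] [213.20370899 239.96764522]
move cm [-36.12 -16.05  10.13] spin 0 yaw now 155.5 t 1.85 [0.2277 0.5006 0.2313] f [-0.4  0.3 -0.3] g 0.0851
```

Emit:
move_arm --pt "-36.2 -15.8 6 0 6" --pt "-36.2 -15.8 6 0 6" --pt "-36.2 -15.8 6 0 6" --pt "-36.2 -15.8 6 0 6" --pt "-36.2 -15.8 6 0 6" --pt "-36.2 -15.8 6 0 6" --pt "-36.2 -15.8 6 0 6" --pt "-36.2 -15.8 6 0 6" --pt "-36.2 -15.8 6 0 6" --pt "-36.2 -15.8 6 0 6" --pt "-36.2 -15.8 11 0 5" --pt "-36.2 -15.8 14 0 5" --grip_force 40

```text
time_s: 2.85
eef_pos: [0.4941, 0.2056, 0.0912]
ee_rot: [3.139, 0.003, 2.712]
ft_force: [0.9, 0.2, -1.5]
grip_width: 0.05
finger_force: 0.0
```

Run:
```python
from h import *
plan((.492,.207,.062))
```

```text
move cm [0.26 0.03 2.92] spin 0 yaw now 155.4 t 2.85 [0.4941 0.2056 0.0912] f [ 0.9  0.2 -1.5] g 0.05
```

Emit:
move_arm --pt "0 0 1.5 0 5" --pt "0 0 2.9 0 5" --pt "0 0 2.9 0 5" --pt "0 0 2.9 0 1" --pt "0 0 2.9 0 1" --pt "0 0 2.9 0 1" --pt "0 0 2.9 0 1" --pt "0 0 2.9 0 1" --pt "0 0 2.9 0 1" --grip_force 40

```text
time_s: 3.6
eef_pos: [0.4926, 0.2073, 0.0636]
ee_rot: [3.14, 0.002, 2.715]
ft_force: [0.4, 0.5, 6.0]
grip_width: 0.0227
finger_force: 39.8
```

Emit:
move_arm --pt "0 0 -2 0 1" --pt "0 0 -4 0 1" --pt "0 0 -6 0 1" --pt "0 0 -8 0 1" --pt "0 0 -8 0 1"

```text
time_s: 4.02
eef_pos: [0.4933, 0.2075, 0.1463]
ee_rot: [3.138, 0.005, 2.715]
ft_force: [0.8, 0.1, -0.2]
grip_width: 0.0223
finger_force: 39.5
```

Run:
```python
from h import *
plan((.345,.318,.142),155)
im,d=shot("side","lift.png")
im2,d=shot("top")
cv2.imwrite("pics/lift.png",np.hstack([cv2.resize(im[130:290,220:380],(400,400)),cv2.resize(im2[170:310,130:270],(400,400))])[:,:,::-1])
```

```text
move cm [18.08  3.93  0.36] spin 0.6 yaw now 155.6 t 4.0167 [0.4933 0.2075 0.1463] f [ 0.8  0.1 -0.2] g 0.0223
```

View pics/lift.png

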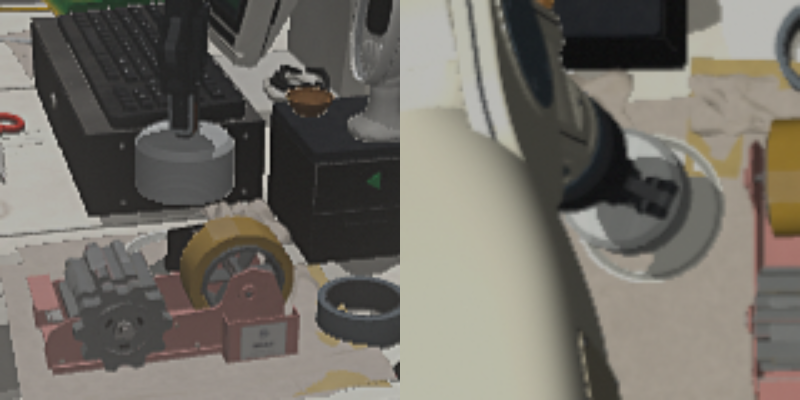

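Emit:
move_arm --pt "18.1 3.9 0 0 1" --pt "18.1 3.9 0 0 1" --pt "18.1 3.9 0 0 1" --pt "18.1 3.9 0 0 1" --pt "18.1 3.9 0 0 1" --pt "18.1 3.9 0 0 1" --pt "18.1 3.9 3 0 1" --pt "18.1 3.9 6 0 1" --pt "18.1 3.9 7.5 0 1" --pt "18.1 3.9 8.4 0 1" --pt "18.1 3.9 8.4 0 1"

```text
time_s: 5.03
eef_pos: [0.3424, 0.3163, 0.0564]
ee_rot: [-3.138, -0.001, 2.714]
ft_force: [-0.3, -0.1, -0.5]
grip_width: 0.0227
finger_force: 42.7
```

Emit:
move_arm --pt "0 0 0 0 1" --pt "0 0 0.1 0 1" --pt "0 0 0.1 0 1"

```text
time_s: 5.28
eef_pos: [0.3435, 0.3174, 0.0573]
ee_rot: [3.141, 0.0, 2.715]
ft_force: [-0.6, -0.2, -0.9]
grip_width: 0.0228
finger_force: 42.7
```

Emit:
move_arm --pt "0 0 0.1 0 1" --pt "0 0 0.1 0 1"

```text
time_s: 5.45
eef_pos: [0.3433, 0.3174, 0.0564]
ee_rot: [3.141, 0.0, 2.715]
ft_force: [0.1, -0.2, -0.7]
grip_width: 0.0227
finger_force: 42.7
```

Emit:
move_arm --pt "0 0 0.15 0 1" --pt "0 0 0.15 0 1"

```text
time_s: 5.62
eef_pos: [0.3434, 0.3178, 0.0553]
ee_rot: [3.14, 0.0, 2.715]
ft_force: [-1.6, 1.1, 4.7]
grip_width: 0.0227
finger_force: 43.2
```

Emit:
move_arm --pt "0 0 0 0 5" --pt "0 0 0 0 5" --pt "0 0 0 0 5" --pt "0 0 -3 0 5" --pt "0 0 -7 0 5" --pt "0 0 -10 0 5" --pt "0 0 -10 0 5"

```text
time_s: 6.2
eef_pos: [0.3453, 0.3188, 0.1602]
ee_rot: [3.135, 0.005, 2.715]
ft_force: [0.6, -0.1, 0.6]
grip_width: 0.0505
finger_force: 0.0
```

Run:
```python
from h import *
plan((.49,.207,.155))
im,d=shot("side"); im2,d2=shot("top")
for c,dd in(("side",d),("top",d2)):
    for q,z in(("knob",.006),("knob_pointer",.042),("dish",0),("lid",0)):
        for r in env.landmark_of(q,c)[:1]: print(c,q,round(r["confidence"],2),np.round(r["xy"],1),np.round(on_z(c,r["xy"],z),4))
    r=env.cut_out("knob",c)
    if r:
        P=cloud(c,dd,r[0]["region"]); T=P[(P[:,2]>.038)&(P[:,2]<.048)]; print(c,r[0]["confidence"],len(P),len(T),T.mean(0).round(4) if len(T) else 0)
x,y=[int(v) for v in proj("side",(.49,.205,.03))]; u,v=[int(w) for w in proj("top",(.49,.205,.03))]
cv2.imwrite("pics/k.png",np.hstack([cv2.resize(im[y-20:y+20,x-20:x+20],(400,400),interpolation=0),cv2.resize(im2[v-20:v+20,u-20:u+20],(400,400),interpolation=0)])[:,:,::-1]); print(x,y,u,v)
cv2.imwrite("pics/full1.png",np.hstack([im[100:400,100:420],im2[100:400,100:420]])[:,:,::-1])
```

```text
move cm [-17.8   -4.19   0.58] spin 0 yaw now 155.6 t 6.2 [0.3453 0.3188 0.1602] f [ 0.6 -0.1  0.6] g 0.0505
side knob 0.7 [299.3 236.3] [0.5053 0.1962 0.006 ]
side knob_pointer 0.55 [303.4 220.6] [0.5174 0.2056 0.042 ]
side dish 0.74 [294.5 240.4] [0.4918 0.1894 0.    ]
side lid 0.82 [226.2 225.8] [0.3443 0.3038 0.    ]
top knob 0.54 [220.4 241.1] [0.4958 0.2005 0.006 ]
top knob_pointer 0.62 [218.  230.2] [0.5158 0.1992 0.042 ]
top dish 0.56 [433.7 303.1] [ 0.3449 -0.2916  0.    ]
top lid 0.84 [168.6 308.9] [0.3405 0.3198 0.    ]
top 0.9 375 170 [0.4959 0.2007 0.0411]
292 226 216 242
```

View pics/k.png

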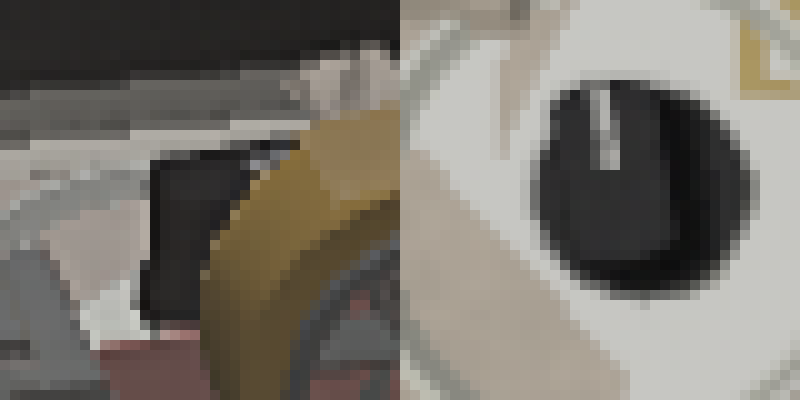

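View pics/full1.png

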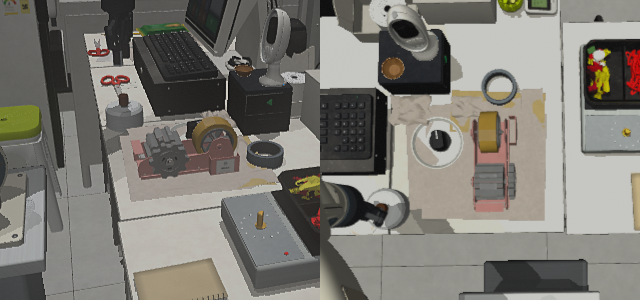

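Run:
```python
from h import *
print(on_z("top",(219.8,240.6),.010),on_z("top",(216.5,238.3),.042))
a,b=on_z("top",(215.7,229.7),.042),on_z("top",(216.5,237.8),.042); print(a,b,np.degrees(np.arctan2(*(a-b)[[1,0]])))
a,b=on_z("top",(222,230),.042),on_z("top",(222.7,245.5),.042); print(a,b,np.degrees(np.arctan2(*(a-b)[[1,0]])))
plan((.496,.2005,.155),182)
```

```text
[0.49646247 0.20116543 0.01      ] [0.49729336 0.20235868 0.042     ]
[0.51708265 0.20441434 0.042     ] [0.49843992 0.20237222 0.042     ] 6.251228820261017
[0.51616639 0.19005805 0.042     ] [0.48059729 0.18809861 0.042     ] 3.153140013053821
move cm [-18.76  -4.3   -0.07] spin -26.5 yaw now 155.5 t 6.8 [0.3431 0.3173 0.1544] f [-0.2 -0.7  0.1] g 0.05
```

Emit:
move_arm --pt "-18.7 -4.2 0 -28.5 4.4" --pt "-18.7 -4.2 0 -28.5 4.4" --pt "-18.7 -4.2 0 -28.5 4.4" --pt "-18.7 -4.2 0 -28.5 4.4" --pt "-18.7 -4.2 0 -28.5 4.4" --pt "-18.7 -4.2 0 -28.5 4.4" --pt "-18.7 -4.2 3 -28.5 4.4" --pt "-18.7 -4.2 6 -28.5 4.4" --pt "-18.7 -4.2 9 -28.5 4.4" --pt "-18.7 -4.2 9 -28.5 4.4" --pt "-18.7 -4.2 9 -28.5 4.4" --grip_force 40

```text
time_s: 7.72
eef_pos: [0.4952, 0.2016, 0.0641]
ee_rot: [-3.141, -0.003, -3.071]
ft_force: [0.7, 0.2, 0.3]
grip_width: 0.0442
finger_force: 0.0
```

Run:
```python
from h import *
plan((.496,.2013,.022),184)
```

```text
move cm [-0.1  -0.03  4.21] spin 0.0 yaw now -176.0 t 7.7167 [0.4952 0.2016 0.0641] f [0.7 0.2 0.3] g 0.0442
```

Emit:
move_arm --pt "0 0 2 0 4.4" --pt "0 0 4.1 0 4.4" --pt "0 0 4.1 0 4.4" --pt "0 0 4.1 0 1.5" --pt "0 0 4.1 0 1.5" --pt "0 0 4.1 0 1.5" --pt "0 0 4.1 0 1.5" --pt "0 0 4.1 0 1.5" --grip_force 60

```text
time_s: 8.38
eef_pos: [0.4972, 0.2021, 0.0259]
ee_rot: [3.141, 0.003, -3.071]
ft_force: [-0.2, -0.3, 7.5]
grip_width: 0.0248
finger_force: 58.8
```

Emit:
move_arm --pt "0 0 -3 0 1.5" --pt "0 0 -7 0 1.5" --pt "0 0 -11 0 1.5" --pt "0 0 -14 0 1.5" --pt "0 0 -14 0 1.5"

```text
time_s: 8.8
eef_pos: [0.4986, 0.2024, 0.1713]
ee_rot: [3.14, 0.011, -3.071]
ft_force: [0.9, 0.3, -1.2]
grip_width: 0.0249
finger_force: 58.2
```

Run:
```python
from h import *
plan((.504,-.226,.155),152)
```

```text
move cm [  2.51 -42.78   1.53] spin 32.1 yaw now -175.9 t 8.8 [0.4986 0.2024 0.1713] f [ 0.9  0.3 -1.2] g 0.0249
```

Emit:
move_arm --pt "2.3 -42.8 0 32 1.5" --pt "2.3 -42.8 0 32 1.5" --pt "2.3 -42.8 0 32 1.5" --pt "2.3 -42.8 0 32 1.5" --pt "2.3 -42.8 0 32 1.5" --pt "2.3 -42.8 0 32 1.5" --pt "2.3 -42.8 0 32 1.5" --pt "2.3 -42.8 0 32 1.5" --pt "2.3 -42.8 0 32 1.5" --pt "2.3 -42.8 0 32 1.5" --pt "2.3 -42.8 0 32 1.5" --pt "2.3 -42.8 0 32 1.5"

```text
time_s: 9.8
eef_pos: [0.5031, -0.2302, 0.1638]
ee_rot: [-3.141, 0.001, 2.649]
ft_force: [0.1, 0.3, -0.4]
grip_width: 0.0245
finger_force: 58.3
```

Emit:
move_arm --pt "0 0 2 0 1.5" --pt "0 0 4 0 1.5" --pt "0 0 4.8 0 1.5" --pt "0 0 4.8 0 1.5" --pt "0 0 4.8 0 1.5"

```text
time_s: 10.22
eef_pos: [0.5034, -0.226, 0.1163]
ee_rot: [3.141, -0.0, 2.655]
ft_force: [0.5, -0.3, -0.0]
grip_width: 0.0247
finger_force: 58.3
```

Run:
```python
from h import *
plan((.504,-.226,.098),152)
im,d=shot("side"); im2,d2=shot("top")
for c,dd in(("side",d),("top",d2)):
    for q,z in(("knob_seat",.113),("knob_pointer",.131),("shaft_tip",.078)):
        for r in env.landmark_of(q,c)[:1]: print(c,q,round(r["confidence"],2),np.round(r["xy"],1),np.round(on_z(c,r["xy"],z),4))
x,y=[int(w) for w in proj("side",(.504,-.226,.09))]; u,v=[int(w) for w in proj("top",(.504,-.226,.1))]
cv2.imwrite("pics/ins.png",np.hstack([cv2.resize(im[y-30:y+30,x-30:x+30],(400,400),interpolation=0),cv2.resize(im2[v-30:v+30,u-30:u+30],(400,400),interpolation=0)])[:,:,::-1]); print(x,y,u,v)
h=im[y-5:y+20,x-22:x+23].astype(int).mean(2).astype(int)
for i,r in enumerate(h): print(y-5+i,' '.join('%3d'%q for q in r))
```

```text
move cm [-0.06  0.03  1.83] spin 0.1 yaw now 152.1 t 10.2167 [ 0.5034 -0.226   0.1163] f [ 0.5 -0.3 -0. ] g 0.0247
side knob_seat 0.59 [361.4 291.7] [ 0.505  -0.2179  0.113 ]
side knob_pointer 0.84 [376.  284.3] [ 0.5249 -0.2285  0.131 ]
top knob_pointer 0.69 [172.5 306.7] [0.3427 0.2736 0.131 ]
361 306 409 228
301 116 117 116 116 116 116 118 126  48  45  46  46  46  47  45  46  45  44  44  44  44  43  43  42  39  39  39  41  41  44  44  44  43  43  43  42  40  75  45  40  42  41  43  41  42
302 116 117 117 118 117 116 119 125  47  44  48  47  47  46  47  46  46  46  45  44  46  44  44  45  44  44  43  43  44  43  42  43  43  44  43  43  39  43  46  41  41  41  42  41  41
303 114 116 116 117 117 117 119 123  54  43  47  46  46  46  47  47  46  44  46  45  46  44  45  43  45  43  43  44  44  44  43  43  42  42  42  43  41  40  47  42  39  41  43  42  41
304 118 116 116 117 118 117 119 123  70  40  47  47  47  47  47  47  46  45  44  45  45  44  45  44  44  45  44  43  44  44  44  43  44  44  41  43  42  42  52  63  42  40  42  40  40
305 117 118 117 118 117 117 117 120  82  40  43  48
[... 3112 characters left out ...]
 137 129 131  78  82  87  87  74  74  68  66  72  76  79  77  60  77  74  72  71 121 116 122 117 117 116 117 115 115 116 116 115 115 115 114 122 127
323 129 138 153 146 130 131 135 129 131  79  83  85  87  88  75  73  76  70  67  72  76  79  76  62  77  76  72  71  67  65 117 113 118 116 116 116 117 117 114 115 115 115 115 115 106
324 131 131 131 131 132 135 128  78  82  85  87  86  86  88  87  74  76  72  66  73  76  79  74  64  78  75  77  73  70  70  66  63 123 119 118 118 117 115 116 115 115 116 116 115 124
325 130 132 133 135 136 138  77  84  87  88  88  88  88  88  74  73  71  74  68  73  77  79  70  67  76  76  77  75  74  73  70  69 118 114 121 116 116 114 115 115 116 116 116 117 115
```

View pics/ins.png

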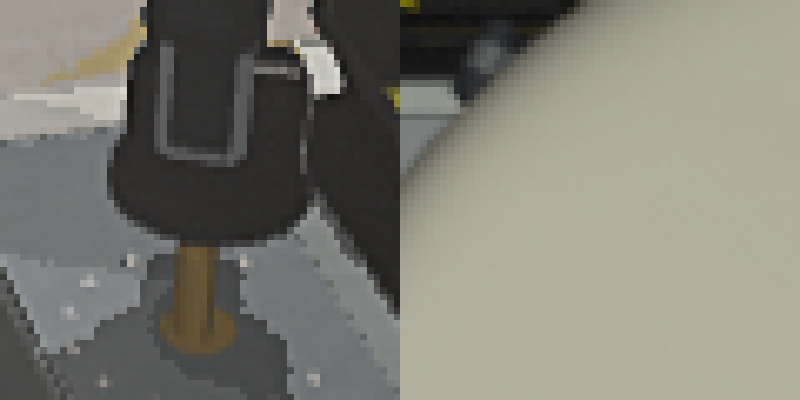

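Emit:
move_arm --pt "0.1 0 0.8 0 1.5" --pt "0.1 0 1.6 0 1.5" --pt "0.1 0 2.0 0 1.5" --pt "0.1 0 2.3 0 1.5" --pt "0.1 0 2.3 0 1.5" --grip_force 80

```text
time_s: 11.03
eef_pos: [0.5025, -0.2258, 0.0923]
ee_rot: [3.14, -0.001, 2.654]
ft_force: [1.3, 3.8, 5.5]
grip_width: 0.0239
finger_force: 83.4
```

Emit:
move_arm --pt "0 0.05 0.15 0 1.5" --pt "0 0.05 0.3 0 1.5" --pt "0 0.05 0.3 0 1.5"

```text
time_s: 11.28
eef_pos: [0.5031, -0.2256, 0.0901]
ee_rot: [3.141, 0.001, 2.654]
ft_force: [1.7, 4.7, 6.8]
grip_width: 0.0238
finger_force: 83.5
```

Run:
```python
from h import *
s=env.read_state(); print(s["wrist_torque"].round(3)); plan((.504,-.226,.08),152)
```

```text
[ 0.941 -0.363  0.013]
move cm [-0.1   0.    1.01] spin 0.1 yaw now 152.1 t 11.2833 [ 0.5031 -0.2256  0.0901] f [1.7 4.7 6.8] g 0.0238
```

Emit:
move_arm --pt "0 0.06 0 0 1.5" --pt "0 0.12 0 0 1.5" --pt "0 0.12 0 0 1.5"

```text
time_s: 11.53
eef_pos: [0.5033, -0.2248, 0.0897]
ee_rot: [-3.141, -0.0, 2.654]
ft_force: [2.6, 1.5, 0.2]
grip_width: 0.024
finger_force: 82.7
```

Run:
```python
from h import *
s=env.read_state(); print(s["wrist_torque"].round(3)); plan((.504,-.226,.08),152)
```

```text
[ 0.456 -0.405 -0.022]
move cm [-0.12 -0.07  0.97] spin 0.1 yaw now 152.1 t 11.5333 [ 0.5033 -0.2248  0.0897] f [2.6 1.5 0.2] g 0.024
```

Emit:
move_arm --pt "-0.05 0.05 0.2 0 1.5" --pt "-0.05 0.05 0.4 0 1.5" --pt "-0.05 0.05 0.6 0 1.5" --pt "-0.05 0.05 0.7 0 1.5" --pt "-0.05 0.05 0.7 0 1.5"

```text
time_s: 11.95
eef_pos: [0.5036, -0.2246, 0.0823]
ee_rot: [-3.141, -0.001, 2.654]
ft_force: [-0.5, -0.7, -0.3]
grip_width: 0.024
finger_force: 82.6
```

Run:
```python
from h import *
s=env.read_state(); print(s["wrist_torque"].round(3)); plan((.504,-.226,.074),152)
```

```text
[-0.006 -0.01   0.029]
move cm [-0.1  -0.1   0.83] spin 0.0 yaw now 152.0 t 11.95 [ 0.5036 -0.2246  0.0823] f [-0.5 -0.7 -0.3] g 0.024
```

Emit:
move_arm --pt "0 0 0.2 0 1.5" --pt "0 0 0.4 0 1.5" --pt "0 0 0.6 0 1.5" --pt "0 0 0.7 0 1.5" --pt "0 0 0.7 0 1.5" --grip_force 100

```text
time_s: 12.37
eef_pos: [0.504, -0.2248, 0.0761]
ee_rot: [-3.141, 0.001, 2.654]
ft_force: [-2.0, 0.6, 6.6]
grip_width: 0.0238
finger_force: 103.1
```

Emit:
move_arm --pt "0 0 0.15 0 1.5" --pt "0 0 0.3 0 1.5" --pt "0 0 0.35 0 1.5" --pt "0 0 0.35 0 1.5"

```text
time_s: 12.7
eef_pos: [0.5041, -0.2249, 0.0738]
ee_rot: [-3.141, 0.002, 2.654]
ft_force: [-4.5, 1.3, 15.6]
grip_width: 0.0232
finger_force: 104.6
```

Run:
```python
from h import *
s=env.read_state(); print(s["wrist_torque"].round(3)); plan((.504,-.226,.074),152)
im,d=shot("side"); im2,d2=shot("top")
cv2.imwrite("pics/fin.png",np.hstack([cv2.resize(im[270:340,325:395],(400,400),interpolation=0),cv2.resize(im2[60:360,100:500],(400,300))[:300].repeat(1,0) if 0 else cv2.resize(im[60:460,100:500],(400,400))])[:,:,::-1])
print("skirt bottom front row expected for pressed 6mm:",proj("side",(.504-.0097,-.226-.023,.054)),"home,unpressed",proj("side",(.504-.0097,-.226-.023,.060)))
```

```text
[ 0.402  0.92  -0.027]
move cm [-0.04 -0.1  -0.02] spin 0.0 yaw now 152.0 t 12.7 [ 0.5041 -0.2249  0.0738] f [-4.5  1.3 15.6] g 0.0232
skirt bottom front row expected for pressed 6mm: [359.4223427  332.93729469] home,unpressed [359.65587778 329.99558813]
```

View pics/fin.png

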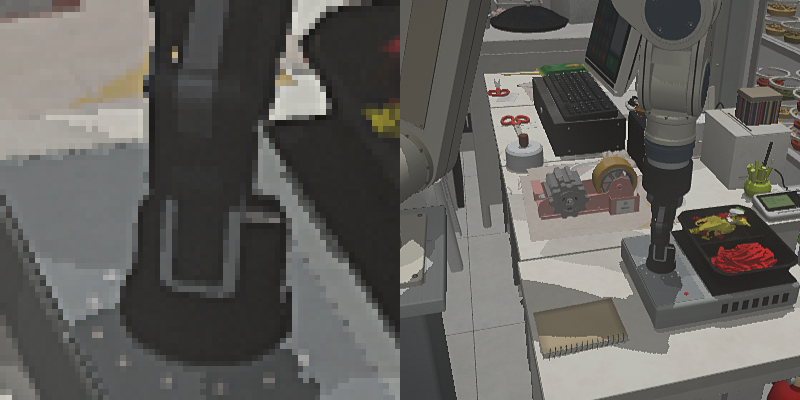

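```bash
python3 -c "
from rig import env
print(env.finish_job())"
```

```text
the job is handed in; nothing more can be done
None
```

I handed the job in after about 13 s of robot time: the cover stands upright beside the dish, and the control knob is fully home on the D-shaft. The gripper still holds the knob pressed to the spring stop (about 15 N), and the tape roll and order pad were not touched.

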